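# Find and press the concealed catch of a child-safe box

### The job

The sharp tools are kept in the drawer of the white child-safe box, and its catch is hidden: one of the six flush wooden tiles in the flat top gives under a fingertip, the other five are dummies that look just like it. Feel across the tiles, gently, with the fingertips until you find the one that sinks, press it fully down so that the drawer springs open, then let the tile come up again and leave the drawer open. Only touch and press: pick up nothing, leave the peeler in the drawer, and leave the things round the box standing where they are.

Things in the scene. Friction and masses are not known exactly. Their poses are not given: they have to be found in the camera images.
- box: white storage box, 160 (x) by 230 (y) by 90 mm high, fixed to the worktop. Origin: centre of its underside; z up; -x is the side of the wooden drawer front. Its flat top holds six square wooden tiles; five are dummies on hard rubber (12 N sinks them 1 mm, 1.5 mm at most); one, a different one each time and alike in looks, is the catch button.
- panel (a point): centre of the box's top face, 90 mm above the worktop, axes as the box's. Here the tiles, 44.5 mm square in 46 mm openings, lie in two rows of three with white ribs between: centres at x = -29 and +29 mm, y = -60, 0 and +60 mm from this point. Their faces are 1.5 mm below the top (88.5 mm above the worktop).
- catch (a joint): how far the catch tile is pressed down, 0 = up, 0.005 = fully down (m). Its spring starts to give at about 1.6 N, takes about 5.6 N fully down and lifts the tile again when let go. The catch lets the drawer go at about 0.0035.
- drawer (a joint): how far the drawer has come out (m): 0 = shut and caught, 0.05 = fully open, towards the box's -x. Once the catch is pressed, a spring drives it out in about a second and it stays out. Its wooden front, 210 mm wide and 68 mm high, has no handle; a yellow peeler lies inside.
- sharp_peeler: yellow peeler, 170 mm long and 18 mm high, lying loose in the drawer along its width, 16 mm above the worktop; origin: centre of its underside. It stays in the drawer.
- salt_shaker: salt shaker with grey cap, 44 mm wide, 90 mm high, loose, beside the box's +y side; origin: centre of its underside. Leave alone.
- timer: red and white wind-up kitchen timer, 67 mm wide, 50 mm high, loose; origin: centre of its underside. Leave alone.
- bowl: small patterned bowl, 115 mm wide, 54 mm high, loose, behind the box; origin: centre of its underside. Leave alone.
- tin: low food tin, 76 mm wide, 58 mm high, loose, behind the box; origin: centre of its underside. Leave alone.
- tumbler: clear glass tumbler, 77 mm wide, 89 mm high, loose, behind the box; origin: centre of its underside. Leave alone.

How it is judged:
By the outcome, as a careful person would: the job done as asked, in the order asked, and still so for the second after the job is handed in, with the robot touching nothing.
It also fails if it takes over 51 s, if anything falls off the work surface, if the arm or the gripper's body presses on something with over 40 N, if the wrist force passes 120 N, or if a joint passes its speed limit or range.

### The arm

A 7-joint arm with a two-finger parallel gripper is mounted at the origin on a cart in front of the work surface, level with it; the furniture and walls round the work are solid. World frame = base frame: x ahead of the robot, y to its left, z up, the work surface at z = 0. Lengths are in m, angles in rad, forces in N, time in s.
With the tool pointing down it reaches from about 0.4 to 0.85 m from the base axis. Payload 10.4 kg.
Tool frame: the origin (TCP) lies on the centre line of the jaws, within the pads' length; the fingertips stand 17 mm ahead of it and the grasp point (between the pads) lies 2 mm behind it (manip.tcp_to_tips is the distance from the TCP to the fingertips, in m); z points along the fingers, x is the direction in which the jaws open and shut, and the axes are right-handed (so a half turn about z gives the same grasp; the last joint's range is limited). The gripper opens to 85 mm and grips with 20 to 120 N. Pads are 22 mm wide; open, the fingers measure 114 mm over their backs; the gripper's body (76 mm by 85 mm) begins 54 mm behind the grasp point. The pads swing forward as they close: fully open they stand 13 mm farther back than shut.
Start: joints at [-1.335, 0.332, -0.065, 1.46, 0.022, 1.35, -0.088], TCP at [0.16, 0.604, 0.223] pointing down, gripper open.
Joint ranges: [-2.6, 2.6], [-0.5, 2.12], [-1.47, 1.34], [0.16, 2.42], [-1.27, 4.41], [0.06, 2.06], [-2.6, 2.6]. Speed limits (rad/s): [2.22, 2.22, 2.79, 2.79, 3.14, 3.14, 3.14].

### API

Orientations are given as a unit quaternion [x, y, z, w].
In Python, from workcell import manip gives the robot as it stands.
- The arm moves only by the shell command python3 -m pendant 'ROWS' [FORCE]. ROWS is JSON, a list of rows, each a list of 3 entries, a list of its own where there are three numbers: the shift along the world's x, y, z in cm, then the turn, a rotation vector about the world's x, y, z in degrees, then the closure in counts, from 0 (fully open) to 255 (shut). A call has 1 to 12 rows; each row shifts and turns the pose as measured when the row begins; what a row does not reach is not made up. A row lasts 1/8 s, in which the tool goes at most 62.5 mm and 10.7 degrees, less where a joint would pass 70% of its speed; a pose out of reach is approached as far as the arm can. A call is refused whole if a number of a shift passes 6.25 or a number of a turn 10.7, either way. A call with a gripper value outside its range is refused whole. The fingers move at their own pace and stop on an object; FORCE is the grip in N (left out, the last holds). Time passes only in rows, so rows that do not move let the fingers close. It gives the time, the measured TCP pose, the force and the opening at its end, in the units of the state.
- manip.get_obs(): the state, without advancing time (a new reading comes with each control period).
- manip.camera(name): name is "scene" or "top"; returns a dict with "pixels" (480x640x3 uint8, red, green, blue), "range_z" (480x640 float32, m along the optical axis (not along the pixel's ray), 0 where there is no reading), "K" (3x3 intrinsics, pixels), "origin" and "rotation" of the camera in the world. Camera axes: x right, y down, z forward; pixel columns grow to the right and rows downward; lengths in m; the calibration is good to about 2 mm. A picture is of the moment at which its call begins.
- manip.hand_in(): hands the job in, once; it reports no verdict.
The state is a dict: "clock": time; "joint_pos": joint angles; "joint_velocities": joint speeds; "tau": joint torques, N m; "position": TCP position; "ee_rot": TCP orientation; "ft_force": force on the tool from outside, world axes, zero at the start; "torque": the same for the moment, N m; "grip_width": opening from 0.0 (shut) to 1.0 (fully open).
Only numpy, scipy, OpenCV 4.12 (cv2) and the standard library are available. Lean on these libraries where they do the work, as an engineer would, in place of code of your own. Each camera call takes 0.05 s, during which the arm holds its last target.

## Working session

There is one attempt and no reset: what is moved stays moved. The work goes in short steps, Python scripts to look and compute and a shell command to move; the robot and the scene stay as the last step left them, time stands still between calls to the robot, and variables do not carry over. Pictures are saved under pics/ and viewed, and the job is handed in when it is done.

```bash
mkdir -p pics
cat > h.py <<'E'
from workcell import manip
import numpy as np, cv2
def snap(n,f):
    c=manip.camera(n); cv2.imwrite('pics/'+f,c['pixels'][:,:,::-1]); np.savez('/tmp/'+f+'.npz',**{k:np.array(v) for k,v in c.items()}); return c
def cloud(c):
    K=np.array(c['K']);d=np.array(c['range_z']);v,u=np.mgrid[:480,:640]
    p=np.stack([(u-K[0,2])/K[0,0]*d,(v-K[1,2])/K[1,1]*d,d],-1)
    return p@np.array(c['rotation']).T+np.array(c['origin'])
E
python3 - <<'E'
from h import *
o=manip.get_obs();print(o, manip.tcp_to_tips)
for n in('scene','top'):
    c=snap(n,n+'0.png');print(n,c['K'],c['origin'],c['rotation'])
E
```

```text
{'clock': 0.0, 'joint_pos': array([-1.33458946,  0.33289023, -0.06469335,  1.46097153,  0.02159303,
        1.34987043, -0.08846091]), 'joint_velocities': array([-0.00011412, -0.00091945,  0.00100251, -0.0013465 , -0.0004085 ,
        0.00097164,  0.00078906]), 'tau': array([-5.63116118e-04, -6.25439286e+01,  4.88117512e-02, -3.91606021e+01,
        1.62328844e-02,  9.64650797e-03,  1.15056773e-05]), 'position': array([0.15986155, 0.6038038 , 0.22199002]), 'ee_rot': array([ 7.92425249e-01,  6.09968608e-01, -5.52857823e-04,  4.64648805e-04]), 'ft_force': array([ 0.43601212,  1.27971215, -0.87114283]), 'torque': array([ 0.04124629, -0.00454626,  0.03051321]), 'grip_width': 0.9997993150492872} 0.017
scene [[449.77314437   0.         323.89388615]
 [  0.         449.77314437 243.26423726]
 [  0.           0.           1.        ]] [0.06689556 1.06047189 0.54218836] [-0.24573492  0.814093   -0.50707989  0.14048815]
top [[602.50611691   0.         324.06470373]
 [  0.         602.50611691 237.84074636]
 [  0.           0.           1.        ]] [0.37442305 0.23951252 1.31516519] [ 0.70571097 -0.70416458  0.05174475 -0.05870912]
```

```bash
sed -i "s/np.array(c\['rotation'\]).T/R.from_quat(c['rotation']).as_matrix().T/; 1i from scipy.spatial.transform import Rotation as R" h.py; cat h.py|head -3
```

```text
from scipy.spatial.transform import Rotation as R
from workcell import manip
import numpy as np, cv2
```

View pics/scene0.png

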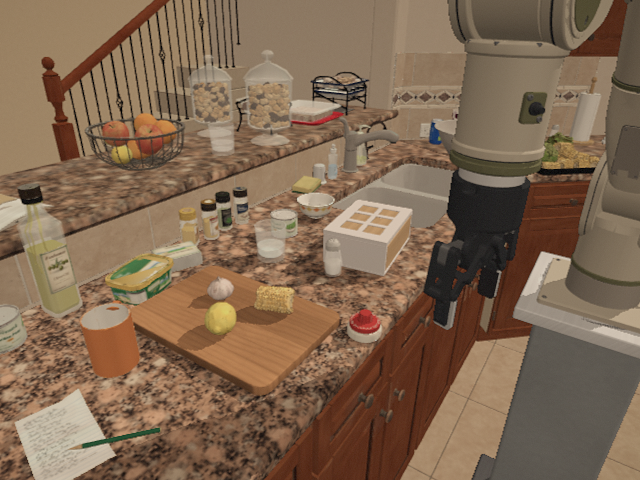

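View pics/top0.png

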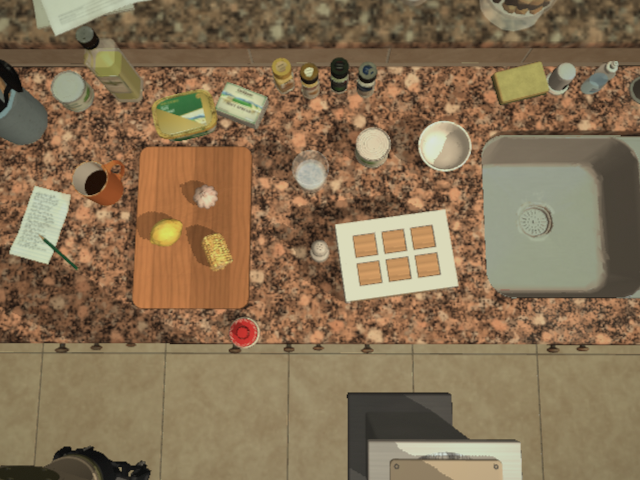

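The top view shows the white box centred near pixel (397,255), with tiles at about (365,245), (394,241), (423,237), (370,273), (399,269) and (428,265). The salt shaker is at (319,250), and the arm is clear at lower left.

```bash
cat > m.py <<'E'
from h import *
def rays(c,uv,z):
    K=np.array(c['K']);Rm=R.from_quat(c['rotation']).as_matrix();o=np.array(c['origin'])
    uv=np.atleast_2d(uv).astype(float)
    d=np.c_[(uv[:,0]-K[0,2])/K[0,0],(uv[:,1]-K[1,2])/K[1,1],np.ones(len(uv))]@Rm.T
    return o+d*((z-o[2])/d[:,2])[:,None]
E
python3 - <<'E'
from m import *
for f in('top0.png','scene0.png'):
    c=dict(np.load('/tmp/'+f+'.npz'))
    hsv=cv2.cvtColor(c['pixels'],cv2.COLOR_RGB2HSV)
    roi=np.zeros((480,640),bool)
    if f[0]=='t': roi[205:305,330:462]=1
    else: roi[200:245,338:405]=1
    m=((hsv[...,1]>60)&(hsv[...,2]>90)&roi).astype(np.uint8)
    P=cloud(c)
    n,l,s,ce=cv2.connectedComponentsWithStats(m)
    pts=[]
    for i in range(1,n):
        if s[i,4]>(300 if f[0]=='t' else 80) :
            w=rays(c,ce[i],.0885)[0]; z=np.median(P[l==i][:,2]); print(f,ce[i].round(1),s[i,4],w.round(4),z.round(4))
            if s[i,4]<900:pts.append(w)
    pts=np.array(pts);print(pts.mean(0))
    if f[0]=='t':
        white=((hsv[...,1]<50)&(hsv[...,2]>150)&roi).astype(np.uint8)
        cs=max(cv2.findContours(white,0,2)[0],key=cv2.contourArea); r=cv2.minAreaRect(cs)
        B=rays(c,cv2.boxPoints(r),.09); print(B.round(4),B.mean(0), np.linalg.norm(np.diff(B,axis=0),axis=1))
        z=P[white>0][:,2];print(np.median(z))
E
```

```text
top0.png [347.6 225.4] 778 [0.594  0.2034 0.0885] 0.0013
top0.png [417.5 265.7] 2769 [0.5104 0.0608 0.0885] 0.0014
top0.png [422.4 236.9] 491 [0.57   0.0494 0.0885] 0.0896
top0.png [393.6 241. ] 494 [0.5615 0.1087 0.0885] 0.0894
top0.png [364.7 245. ] 497 [0.5531 0.1682 0.0885] 0.0897
top0.png [427.  264.8] 506 [0.5123 0.0413 0.0885] 0.0895
top0.png [398.  268.8] 505 [0.504  0.1008 0.0885] 0.0896
top0.png [368.9 272.8] 506 [0.4956 0.1603 0.0885] 0.0894
[0.5414896  0.11888648 0.0885    ]
[[ 0.5961  0.2302  0.09  ]
 [ 0.6298 -0.0022  0.09  ]
 [ 0.4698 -0.0197  0.09  ]
 [ 0.4372  0.208   0.09  ]] [0.53324866 0.10409236 0.09      ] [0.23481649 0.16093454 0.23009295]
0.09104904507490597
scene0.png [367.8 209. ] 107 [0.5682 0.0505 0.0885] 0.0877
scene0.png [388.6 212.8] 112 [0.5109 0.0419 0.0885] 0.0876
scene0.png [359.8 216.8] 122 [0.56   0.1096 0.0885] 0.0877
scene0.png [381.2 220.9] 127 [0.5031 0.1016 0.0885] 0.0875
scene0.png [351.1 225.3] 134 [0.5517 0.1694 0.0885] 0.0877
scene0.png [398.7 236.8] 196 [0.4278 0.1614 0.0885] 0.0592
scene0.png [373.5 229.8] 143 [0.4942 0.161  0.0885] 0.0877
[0.51654806 0.1136154  0.0885    ]
```

```bash
python3 -m pendant '[[[3.3,-4.4,0],[0,0,2.3],255],[[3.3,-4.4,0],[0,0,2.3],255],[[3.3,-4.4,0],[0,0,2.3],255],[[3.3,-4.4,0],[0,0,2.3],255],[[3.3,-4.4,0],[0,0,2.3],255],[[3.3,-4.4,0],[0,0,2.3],255],[[3.3,-4.4,0],[0,0,2.3],255],[[3.3,-4.4,0],[0,0,2.3],255],[[3.3,-4.4,0],[0,0,2.3],255],[[0,0,0],[0,0,0],255]]' 20; python3 -c "
from h import *
o=manip.get_obs();print(o['joint_pos'],R.from_quat(o['ee_rot']).as_matrix())"
```

```text
clock: 1.35
position: [0.4614, 0.1914, 0.2185]
ee_rot: [0.665, 0.747, -0.003, 0.001]
ft_force: [-0.3, -0.6, -0.5]
grip_width: 0.0
[-0.7682046   0.052373    0.29219587  1.80274214 -0.01123283  1.29322966
  1.21267708] [[-0.11488274  0.99337693 -0.00205468]
 [ 0.99336328  0.11486902 -0.00587312]
 [-0.0055982  -0.00271576 -0.99998064]]
```

```bash
python3 -m pendant '[[[3.4,-3.1,-2],[0,0,1.4],255],[[0,0,-4],[0,0,0],255],[[0,0,-3],[0,0,0],255],[[0,0,0],[0,0,0],255]]'
python3 - <<'E'
from m import *
o=manip.get_obs();print(o['position'],o['ft_force'],R.from_quat(o['ee_rot']).as_rotvec(True))
snap('scene','s1.png');snap('top','t1.png')
a=cv2.imread('pics/s1.png')[150:300,290:490];b=cv2.imread('pics/t1.png')[190:320,310:480]
cv2.imwrite('pics/c1.png',np.vstack([cv2.resize(a,(400,300),interpolation=2),cv2.resize(b,(400,300),interpolation=2)]))
E
```

```text
clock: 1.85
position: [0.4949, 0.1619, 0.1259]
ee_rot: [0.655, 0.755, -0.003, 0.001]
ft_force: [-0.8, -0.3, 0.1]
grip_width: 0.002
[0.49485974 0.16193101 0.12588743] [-0.78434321 -0.3165612   0.10126471] [117.9051346  135.92278487  -0.4976332 ]
```

View pics/c1.png

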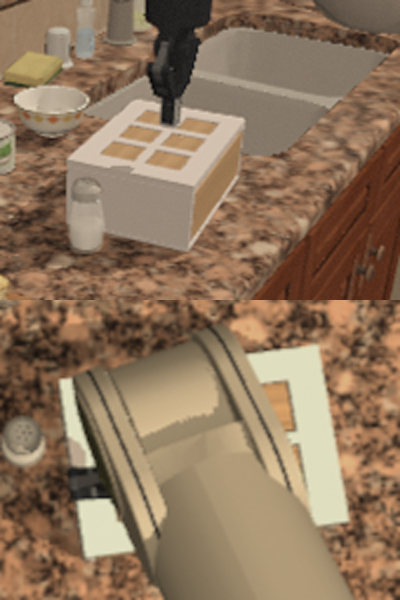

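Run:
```python
from m import *
c=dict(np.load('/tmp/s1.png.npz'));P=cloud(c)
K=c['K'];Rm=R.from_quat(c['rotation']).as_matrix()
for p in [(.495,.162,.109),(.495,.162,.0885),(.495,.162,.13)]:
    q=Rm.T@(np.array(p)-c['origin']);print((K@q/q[2])[:2])
for v in range(196,224,2):
    print(v,[tuple(P[v,u].round(3)) for u in (370,374,378)], c['pixels'][v,374])
a=c['pixels'][180:250,330:420,::-1];cv2.imwrite('pics/c2.png',cv2.resize(a,None,fx=8,fy=8,interpolation=0))
```

```text
[373.6087133  222.12745789]
[373.01654972 229.89538143]
[374.22583581 214.03212639]
196 [(np.float64(0.494), np.float64(0.193), np.float64(0.185)), (np.float64(0.482), np.float64(0.198), np.float64(0.189)), (np.float64(0.482), np.float64(0.178), np.float64(0.183))] [28 24 25]
198 [(np.float64(0.494), np.float64(0.193), np.float64(0.18)), (np.float64(0.484), np.float64(0.193), np.float64(0.183)), (np.float64(0.482), np.float64(0.176), np.float64(0.178))] [28 27 27]
200 [(np.float64(0.504), np.float64(0.171), np.float64(0.166)), (np.float64(0.492), np.float64(0.176), np.float64(0.171)), (np.float64(0.485), np.float64(0.169), np.float64(0.17))] [31 28 29]
202 [(np.float64(0.5), np.float64(0.178), np.float64(0.164)), (np.float64(0.492), np.float64(0.174), np.float64(0.165)), (np.float64(0.485), np.float64(0.169), np.float64(0.165))] [50 47 43]
204 [(np.float64(0.5), np.float64(0.177), np.float64(0.159)), (np.float64(0.491), np.float64(0.175), np.float64(0.16)), (np.float64(0.483), np.float64(0.171), np.float64(0.161))] [33 30 31]
206 [(np.float64(0.499), np.float64(0.179), np.float64(0.1
[... 978 characters left out ...]
531), np.float64(0.088), np.float64(0.09)), (np.float64(0.522), np.float64(0.081), np.float64(0.09))] [213 195 178]
218 [(np.float64(0.535), np.float64(0.101), np.float64(0.088)), (np.float64(0.53), np.float64(0.087), np.float64(0.085)), (np.float64(0.518), np.float64(0.09), np.float64(0.089))] [179 157 135]
220 [(np.float64(0.528), np.float64(0.115), np.float64(0.09)), (np.float64(0.521), np.float64(0.107), np.float64(0.088)), (np.float64(0.514), np.float64(0.098), np.float64(0.087))] [184 146 103]
222 [(np.float64(0.524), np.float64(0.122), np.float64(0.087)), (np.float64(0.516), np.float64(0.116), np.float64(0.087)), (np.float64(0.509), np.float64(0.108), np.float64(0.086))] [183 145 104]
```

View pics/c2.png

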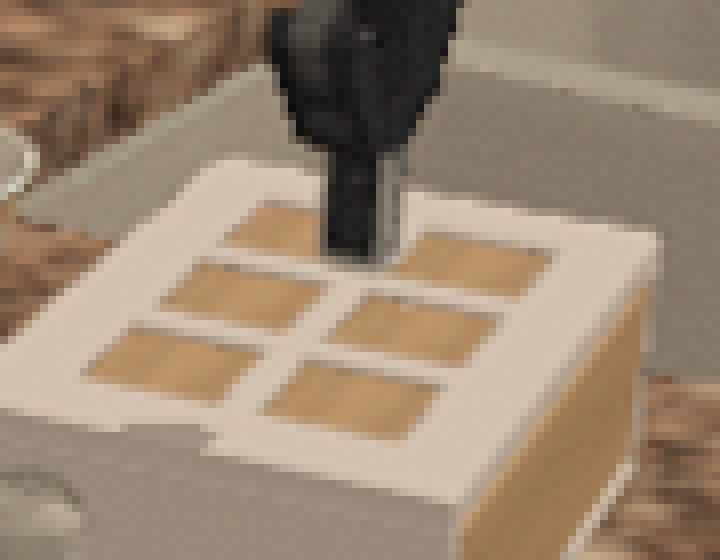

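Run:
```python
from m import *
print(manip.get_obs()['position'],manip.get_obs()['clock'],manip.get_obs()['grip_width'])
c=snap('scene','s2.png');P=cloud(c)
print([ (v,P[v,374].round(3)) for v in range(208,232,2)])
print(manip.get_obs()['position'],manip.get_obs()['clock'])
a=c['pixels'][180:250,330:420,::-1];cv2.imwrite('pics/c3.png',cv2.resize(a,None,fx=8,fy=8,interpolation=0))
```

```text
[0.49643237 0.162679   0.12842925] 1.95 -0.0005827310347404421
[(208, array([0.489, 0.178, 0.152])), (210, array([0.49 , 0.175, 0.146])), (212, array([0.491, 0.173, 0.14 ])), (214, array([0.537, 0.075, 0.09 ])), (216, array([0.53 , 0.089, 0.091])), (218, array([0.527, 0.093, 0.088])), (220, array([0.521, 0.105, 0.088])), (222, array([0.516, 0.116, 0.087])), (224, array([0.508, 0.132, 0.09 ])), (226, array([0.505, 0.137, 0.087])), (228, array([0.498, 0.151, 0.089])), (230, array([0.492, 0.162, 0.089]))]
[0.49694155 0.16277102 0.12906377] 2.0
```

View pics/c3.png

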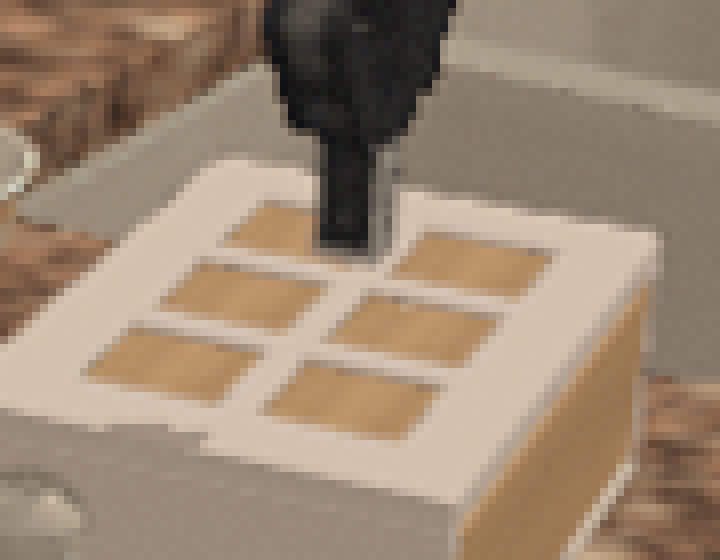

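The fingers look higher in the picture (about z 0.137) than tcp_to_tips suggests (0.112), and the arm is still settling. I'll let it settle, then check again.

```bash
python3 -m pendant '[[[0,0,0],[0,0,0],255],[[0,0,0],[0,0,0],255]]';python3 -m pendant '[[[0,0,-0.5],[0,0,0],255]]'; python3 -m pendant '[[[0,0,-0.2],[0,0,0],255]]'; python3 -m pendant '[[[0,0,-0.2],[0,0,0],255]]';python3 - <<'E'
from m import *
o=manip.get_obs();print(o['position'],R.from_quat(o['ee_rot']).as_matrix().round(3))
c=snap('scene','s3.png');P=cloud(c)
print([ (v,P[v,374].round(3)) for v in range(208,232,2)])
c=snap('top','t3.png')
E
```

```text
clock: 2.25
position: [0.4979, 0.1638, 0.1314]
ee_rot: [0.655, 0.756, 0.002, 0.002]
ft_force: [0.2, 0.0, -0.0]
grip_width: -0.002
clock: 2.38
position: [0.4984, 0.1641, 0.127]
ee_rot: [0.655, 0.756, 0.002, 0.002]
ft_force: [0.7, -1.0, -0.7]
grip_width: -0.002
clock: 2.5
position: [0.4982, 0.1641, 0.1247]
ee_rot: [0.655, 0.756, 0.002, 0.002]
ft_force: [0.4, 1.2, -0.6]
grip_width: 0.0
clock: 2.62
position: [0.4982, 0.164, 0.1225]
ee_rot: [0.655, 0.756, 0.002, 0.002]
ft_force: [0.3, 0.3, 0.7]
grip_width: 0.003
[0.49817831 0.1639994  0.12251383] [[-0.142  0.99   0.006]
 [ 0.99   0.142  0.   ]
 [-0.     0.006 -1.   ]]
[(208, array([0.491, 0.174, 0.15 ])), (210, array([0.49 , 0.176, 0.146])), (212, array([0.492, 0.169, 0.138])), (214, array([0.49 , 0.173, 0.135])), (216, array([0.532, 0.084, 0.089])), (218, array([0.529, 0.09 , 0.086])), (220, array([0.522, 0.105, 0.088])), (222, array([0.516, 0.116, 0.088])), (224, array([0.508, 0.131, 0.09 ])), (226, array([0.503, 0.141, 0.089])), (228, array([0.498, 0.151, 0.089])), (230, array([0.495, 0.156, 0.086]))]
```

```bash
python3 -m pendant '[[[-0.3,-0.35,-0.5],[0,0,0.3],255]]'; python3 -m pendant '[[[0,0,-0.3],[0,0,0],255]]'; python3 -m pendant '[[[0,0,-0.2],[0,0,0],255]]';python3 - <<'E'
from m import *
o=manip.get_obs();print(o['position'],o['ft_force'])
c=snap('scene','s4.png');P=cloud(c)
a=c['pixels'][180:250,330:420,::-1];cv2.imwrite('pics/c4.png',cv2.resize(a,None,fx=8,fy=8,interpolation=0))
E
```

```text
clock: 2.85
position: [0.4952, 0.1606, 0.1174]
ee_rot: [0.653, 0.758, 0.002, 0.002]
ft_force: [-0.3, 0.6, 0.6]
grip_width: 0.0
clock: 2.98
position: [0.4948, 0.16, 0.1139]
ee_rot: [0.653, 0.758, 0.002, 0.002]
ft_force: [-1.8, -0.4, 0.3]
grip_width: 0.001
clock: 3.1
position: [0.4948, 0.16, 0.1116]
ee_rot: [0.653, 0.758, 0.002, 0.002]
ft_force: [0.1, 0.4, 0.4]
grip_width: -0.0
[0.49475546 0.16001405 0.11164268] [0.13325474 0.38446507 0.37464472]
```

View pics/c4.png

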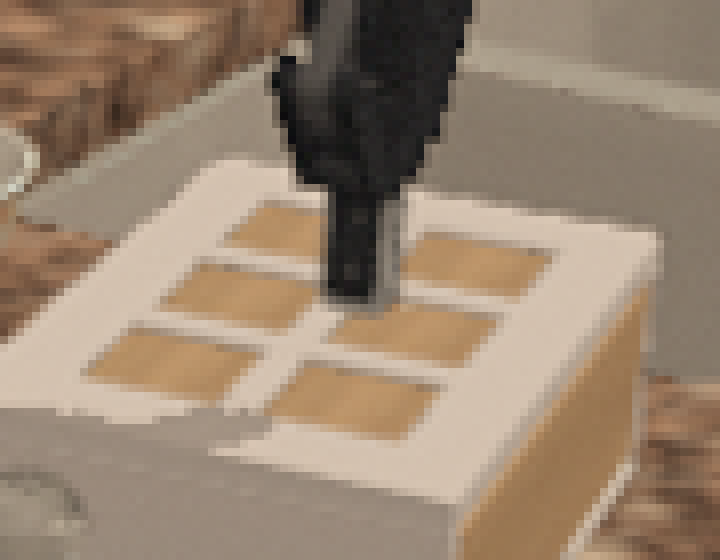

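```bash
for i in 1; do python3 -m pendant '[[[0,0,-0.15],[0,0,0],255]]'; python3 -m pendant '[[[0,0,-0.1],[0,0,0],255]]'; python3 -m pendant '[[[0,0,-0.1],[0,0,0],255]]'; python3 -m pendant '[[[0,0,-0.1],[0,0,0],255]]'; done | grep -E "pos|force"
```

```text
position: [0.4947, 0.16, 0.1099]
ft_force: [-0.0, -0.5, -0.0]
position: [0.4947, 0.16, 0.1088]
ft_force: [-0.3, -0.1, 0.0]
position: [0.4948, 0.1601, 0.1078]
ft_force: [-0.6, 0.0, 0.4]
position: [0.4948, 0.1601, 0.1068]
ft_force: [0.3, -0.3, -1.3]
```

```bash
(python3 -m pendant '[[[0,0,-0.05],[0,0,0],255]]'; python3 -m pendant '[[[0,0,-0.05],[0,0,0],255]]'; python3 -m pendant '[[[0,0,-0.05],[0,0,0],255]]') | grep -E "pos|force"
```

```text
position: [0.4948, 0.1601, 0.1062]
ft_force: [-0.5, 0.5, 0.0]
position: [0.4948, 0.1601, 0.1057]
ft_force: [0.7, -0.7, 0.1]
position: [0.4948, 0.1601, 0.1052]
ft_force: [-0.6, 0.6, -0.2]
```

```bash
(python3 -m pendant '[[[0,0,-0.05],[0,0,0],255]]'; python3 -m pendant '[[[0,0,-0.05],[0,0,0],255]]'; python3 -m pendant '[[[0,0,-0.05],[0,0,0],255]]') | grep -E "pos|force"
```

```text
position: [0.4948, 0.1601, 0.1046]
ft_force: [0.2, -0.9, -0.5]
position: [0.4948, 0.1601, 0.1041]
ft_force: [0.5, 0.2, -0.7]
position: [0.4948, 0.1601, 0.1036]
ft_force: [-0.8, 0.2, -0.1]
```

Run:
```python
from m import *
c=snap('scene','s5.png');P=cloud(c)
for u in (372,374,376): print(u,[(v,P[v,u].round(3).tolist()) for v in range(214,232)])
a=c['pixels'][180:250,330:420,::-1];cv2.imwrite('pics/c5.png',cv2.resize(a,None,fx=8,fy=8,interpolation=0))
```

```text
372 [(214, [0.495, 0.175, 0.135]), (215, [0.495, 0.174, 0.131]), (216, [0.496, 0.172, 0.128]), (217, [0.494, 0.175, 0.127]), (218, [0.495, 0.172, 0.123]), (219, [0.494, 0.175, 0.122]), (220, [0.493, 0.175, 0.12]), (221, [0.496, 0.169, 0.114]), (222, [0.519, 0.122, 0.089]), (223, [0.515, 0.13, 0.09]), (224, [0.512, 0.134, 0.089]), (225, [0.511, 0.136, 0.088]), (226, [0.509, 0.139, 0.087]), (227, [0.505, 0.148, 0.089]), (228, [0.502, 0.153, 0.088]), (229, [0.501, 0.155, 0.087]), (230, [0.498, 0.161, 0.087]), (231, [0.495, 0.166, 0.087])]
374 [(214, [0.49, 0.173, 0.135]), (215, [0.488, 0.177, 0.134]), (216, [0.491, 0.172, 0.129]), (217, [0.491, 0.171, 0.126]), (218, [0.491, 0.171, 0.124]), (219, [0.489, 0.173, 0.123]), (220, [0.491, 0.17, 0.119]), (221, [0.492, 0.167, 0.114]), (222, [0.491, 0.169, 0.113]), (223, [0.513, 0.121, 0.087]), (224, [0.067, 1.06, 0.542]), (225, [0.504, 0.14, 0.091]), (226, [0.504, 0.14, 0.088]), (227, [0.502, 0.144, 0.088]), (228, [0.498, 0.151, 0.089]), (229, [0.495, 0.157, 0.089]), (230, [0.494, 0.158, 0.087]), (231, [0.491, 0.164, 0.087])]
376 [(214, [0.488, 0.167, 0.134]), (215, [0.488, 0.166, 0.13]), (216, [0.489, 0.165, 0.127]), (217, [0.488, 0.165, 0.125]), (218, [0.487, 0.167, 0.123]), (219, [0.487, 0.166, 0.121]), (220, [0.487, 0.167, 0.119]), (221, [0.487, 0.167, 0.116]), (222, [0.487, 0.166, 0.113]), (223, [0.508, 0.121, 0.089]), (224, [0.504, 0.128, 0.089]), (225, [0.503, 0.131, 0.088]), (226, [0.5, 0.137, 0.088]), (227, [0.497, 0.141, 0.088]), (228, [0.496, 0.144, 0.086]), (229, [0.493, 0.151, 0.087]), (230, [0.488, 0.159, 0.089]), (231, [0.487, 0.162, 0.088])]
```

View pics/c5.png

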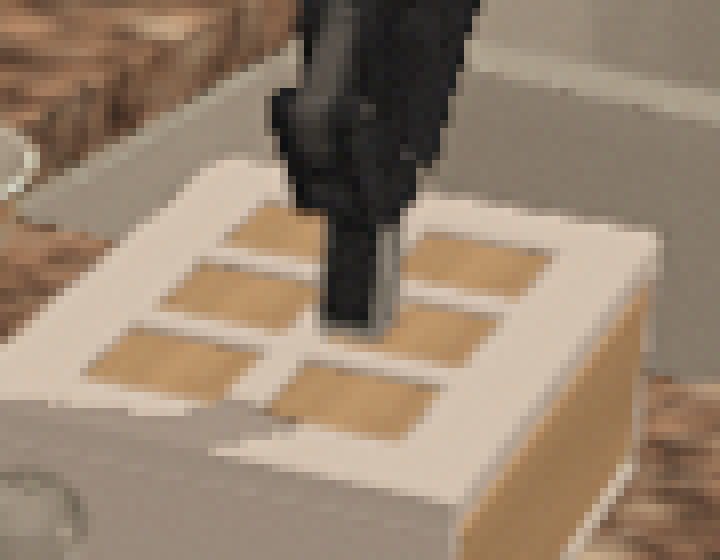

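The picture puts the tips at about z 0.112 with the TCP at 0.1036. That is about 8 mm above the TCP, so contact should come near TCP z 0.080. I'll carry on down carefully.

```bash
(python3 -m pendant '[[[0,0,-0.5],[0,0,0],255]]'; python3 -m pendant '[[[0,0,-0.3],[0,0,0],255]]'; python3 -m pendant '[[[0,0,-0.2],[0,0,0],255]]';python3 -m pendant '[[[0,0,-0.1],[0,0,0],255]]') | grep -E "pos|force"
```

```text
position: [0.4951, 0.1602, 0.0986]
ft_force: [0.4, -0.9, -0.0]
position: [0.4949, 0.1602, 0.0951]
ft_force: [-0.2, -1.0, -0.3]
position: [0.4948, 0.1601, 0.0928]
ft_force: [-0.3, 0.2, 0.3]
position: [0.4947, 0.1601, 0.0915]
ft_force: [0.1, 0.2, 0.5]
```

Run:
```python
from m import *
c=snap('scene','s6.png');P=cloud(c)
for u in (372,374,376): print(u,[(v,P[v,u].round(3).tolist()) for v in range(220,232)])
```

```text
372 [(220, [0.493, 0.175, 0.12]), (221, [0.494, 0.172, 0.116]), (222, [0.496, 0.17, 0.112]), (223, [0.494, 0.173, 0.111]), (224, [0.493, 0.174, 0.109]), (225, [0.495, 0.169, 0.104]), (226, [0.497, 0.166, 0.1]), (227, [0.506, 0.145, 0.087]), (228, [0.503, 0.151, 0.087]), (229, [0.502, 0.154, 0.086]), (230, [0.498, 0.162, 0.088]), (231, [0.494, 0.169, 0.088])]
374 [(220, [0.489, 0.174, 0.121]), (221, [0.488, 0.174, 0.118]), (222, [0.49, 0.17, 0.113]), (223, [0.488, 0.173, 0.113]), (224, [0.489, 0.172, 0.109]), (225, [0.489, 0.172, 0.107]), (226, [0.491, 0.166, 0.101]), (227, [0.503, 0.141, 0.086]), (228, [0.499, 0.15, 0.088]), (229, [0.496, 0.155, 0.088]), (230, [0.493, 0.16, 0.088]), (231, [0.49, 0.166, 0.089])]
376 [(220, [0.488, 0.165, 0.118]), (221, [0.486, 0.168, 0.116]), (222, [0.487, 0.166, 0.113]), (223, [0.486, 0.167, 0.111]), (224, [0.486, 0.167, 0.108]), (225, [0.487, 0.164, 0.104]), (226, [0.486, 0.166, 0.103]), (227, [0.486, 0.166, 0.1]), (228, [0.495, 0.145, 0.087]), (229, [0.492, 0.153, 0.088]), (230, [0.49, 0.156, 0.087]), (231, [0.486, 0.164, 0.089])]
```

```bash
(python3 -m pendant '[[[0,0,-0.5],[0,0,0],255]]'; python3 -m pendant '[[[0,0,-0.1],[0,0,0],255]]'; python3 -m pendant '[[[0,0,-0.05],[0,0,0],255]]';python3 -m pendant '[[[0,0,-0.05],[0,0,0],255]]') | grep -E "pos|force"
```

```text
position: [0.4949, 0.1602, 0.0866]
ft_force: [-0.4, -0.3, -0.4]
position: [0.4947, 0.1601, 0.0852]
ft_force: [-0.2, -0.9, -0.4]
position: [0.4947, 0.1601, 0.0846]
ft_force: [-0.6, -0.1, 0.5]
position: [0.4947, 0.1601, 0.0841]
ft_force: [-0.4, -0.3, -0.3]
```

```bash
(python3 -m pendant '[[[0,0,-0.05],[0,0,0],255]]'; python3 -m pendant '[[[0,0,-0.05],[0,0,0],255]]') | grep -E "pos|force"
```

```text
position: [0.4948, 0.1601, 0.0836]
ft_force: [-0.0, 0.0, 0.3]
position: [0.4948, 0.1601, 0.0831]
ft_force: [-0.2, -0.4, 0.2]
```

```bash
(python3 -m pendant '[[[0,0,-0.05],[0,0,0],255]]';python3 -m pendant '[[[0,0,-0.05],[0,0,0],255]]') | grep -E "pos|force"
```

```text
position: [0.4948, 0.1601, 0.0827]
ft_force: [-0.2, -0.5, 0.1]
position: [0.4948, 0.1601, 0.0821]
ft_force: [-0.4, -0.6, -0.2]
```

Run:
```python
from m import *
c=snap('scene','s7.png');P=cloud(c)
print([(v,P[v,374].round(3).tolist()) for v in range(222,235)])
```

```text
[(222, [0.49, 0.171, 0.114]), (223, [0.488, 0.174, 0.113]), (224, [0.488, 0.174, 0.11]), (225, [0.486, 0.177, 0.109]), (226, [0.488, 0.173, 0.105]), (227, [0.489, 0.171, 0.101]), (228, [0.487, 0.175, 0.101]), (229, [0.487, 0.174, 0.097]), (230, [0.49, 0.166, 0.091]), (231, [0.49, 0.167, 0.089]), (232, [0.489, 0.169, 0.087]), (233, [0.486, 0.174, 0.087]), (234, [0.483, 0.18, 0.088])]
```

```bash
python3 -m pendant '[[[0,0,-0.05],[0,0,0],255]]' | grep -E "pos|force"
```

```text
position: [0.4948, 0.1601, 0.0815]
ft_force: [0.2, 0.0, -0.2]
```

```bash
python3 -m pendant '[[[0,0,-0.05],[0,0,0],255]]' | grep -E "pos|force"
```

```text
position: [0.4948, 0.1601, 0.081]
ft_force: [-0.2, -1.2, 0.0]
```

```bash
python3 -m pendant '[[[0,0,-0.05],[0,0,0],255]]' | grep -E "pos|force"
```

```text
position: [0.4948, 0.1601, 0.0805]
ft_force: [-1.1, 0.3, 0.3]
```

```bash
python3 -m pendant '[[[0,0,-0.05],[0,0,0],255]]' | grep -E "pos|force"
```

```text
position: [0.4948, 0.1601, 0.08]
ft_force: [-0.7, -0.9, 2.1]
```

```bash
python3 -m pendant '[[[0,0,-0.05],[0,0,0],255]]' | grep -E "pos|force"
```

```text
position: [0.4949, 0.1602, 0.0796]
ft_force: [-0.8, 0.3, 2.6]
```

```bash
python3 -m pendant '[[[0,0,-0.05],[0,0,0],255]]' | grep -E "pos|force"
```

```text
position: [0.4949, 0.1602, 0.0793]
ft_force: [-1.2, 0.3, 3.5]
```

Run:
```python
from m import *
c=snap('scene','s8.png');P=cloud(c)
print([(v,P[v,374].round(3).tolist()) for v in range(226,236)])
a=c['pixels'][180:250,330:420,::-1];cv2.imwrite('pics/c8.png',cv2.resize(a,None,fx=8,fy=8,interpolation=0))
```

```text
[(226, [0.487, 0.176, 0.106]), (227, [0.488, 0.173, 0.102]), (228, [0.487, 0.174, 0.1]), (229, [0.487, 0.173, 0.097]), (230, [0.488, 0.171, 0.093]), (231, [0.49, 0.166, 0.088]), (232, [0.489, 0.169, 0.087]), (233, [0.487, 0.172, 0.086]), (234, [0.484, 0.178, 0.087]), (235, [0.479, 0.187, 0.089])]
```

View pics/c8.png

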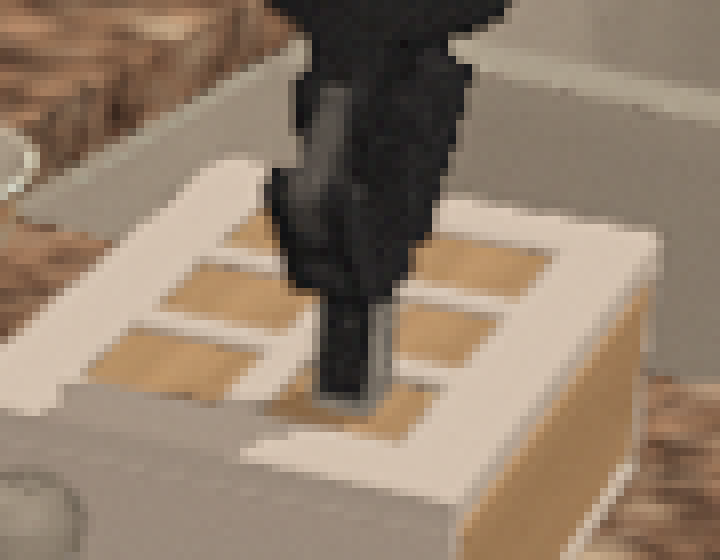

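The picture shows the tips resting in the middle of the nearest-left tile (pixel about 373,231). Contact came at TCP z of about 0.0803.

```bash
python3 -m pendant '[[[0,0,-0.05],[0,0,0],255]]' | grep -E "pos|force"
```

```text
position: [0.4949, 0.1602, 0.0788]
ft_force: [-1.5, -0.6, 4.0]
```

```bash
python3 -m pendant '[[[0,0,-0.05],[0,0,0],255]]' | grep -E "pos|force"
```

```text
position: [0.4949, 0.1602, 0.0783]
ft_force: [-1.1, 0.1, 3.4]
```

It has sunk about 2 mm at only 3.4 N, which a dummy could not do, so this is the catch. I'll keep pressing until it stops.

```bash
(python3 -m pendant '[[[0,0,-0.05],[0,0,0],255]]';python3 -m pendant '[[[0,0,-0.05],[0,0,0],255]]';python3 -m pendant '[[[0,0,-0.05],[0,0,0],255]]') | grep -E "pos|force"
```

```text
position: [0.4949, 0.1602, 0.0779]
ft_force: [-1.8, -0.6, 5.4]
position: [0.4949, 0.1602, 0.0774]
ft_force: [-2.0, -0.6, 3.9]
position: [0.4949, 0.1602, 0.0769]
ft_force: [-2.0, -0.7, 5.3]
```

```bash
(python3 -m pendant '[[[0,0,-0.05],[0,0,0],255]]';python3 -m pendant '[[[0,0,-0.05],[0,0,0],255]]') | grep -E "pos|force"
```

```text
position: [0.4948, 0.1602, 0.0763]
ft_force: [-1.9, -1.1, 4.3]
position: [0.4949, 0.1602, 0.0758]
ft_force: [-1.2, -0.1, 4.3]
```

```bash
(python3 -m pendant '[[[0,0,-0.05],[0,0,0],255]]') | grep -E "pos|force"
```

```text
position: [0.4949, 0.1602, 0.0753]
ft_force: [-1.9, -1.7, 4.5]
```

```bash
(python3 -m pendant '[[[0,0,-0.05],[0,0,0],255]]') | grep -E "pos|force"
```

```text
position: [0.4949, 0.1602, 0.075]
ft_force: [-3.6, -1.4, 10.8]
```

```bash
(python3 -m pendant '[[[0,0,-0.05],[0,0,0],255]]') | grep -E "pos|force"
```

```text
position: [0.495, 0.1602, 0.075]
ft_force: [-6.2, -1.2, 13.1]
```

Run:
```python
from m import *
print(manip.get_obs()['ft_force'])
c=snap('scene','s9.png')
a=c['pixels'][170:290,310:470,::-1];cv2.imwrite('pics/c9.png',cv2.resize(a,None,fx=5,fy=5,interpolation=0))
```

```text
[-6.16055676 -1.2075878  13.10316683]
```

View pics/c9.png

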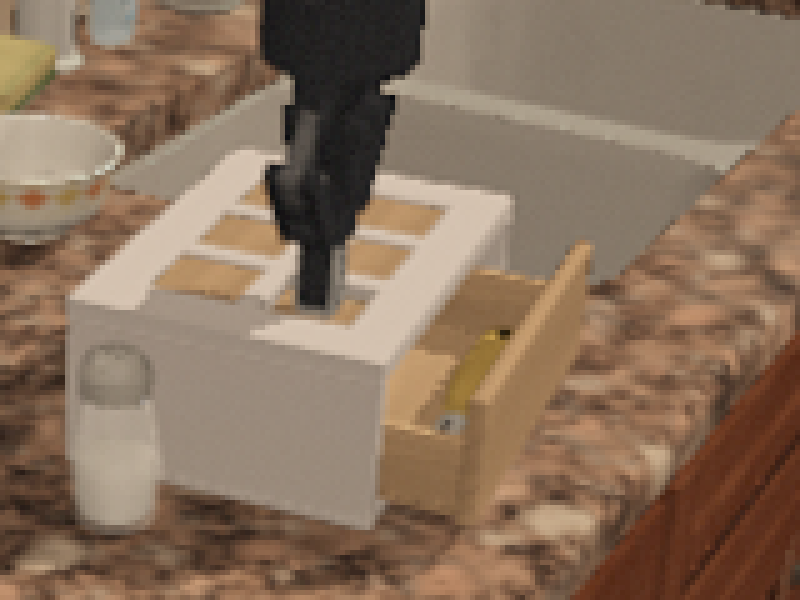

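The tile is at its stop (force rose to 13 N) and the drawer is open, with the peeler inside at crop (475,370). I'll lift straight up and retreat.

```bash
python3 -m pendant '[[[0,0,0.5],[0,0,0],255],[[0,0,0.5],[0,0,0],255],[[0,0,1.5],[0,0,0],255],[[0,0,4],[0,0,0],255],[[0,0,5],[0,0,0],255],[[0,0,3],[0,0,0],255]]'; python3 -m pendant '[[[-2,4.5,0],[0,0,0],255],[[-2.5,5,0],[0,0,0],255],[[-2.5,5,0],[0,0,0],255],[[-2.5,5,0],[0,0,0],255],[[-2.5,5,0],[0,0,0],255],[[-2.5,4,0],[0,0,0],255],[[0,0,0],[0,0,0],255],[[0,0,0],[0,0,0],255],[[0,0,0],[0,0,0],255],[[0,0,0],[0,0,0],255]]'
python3 - <<'E'
from m import *
snap('scene','s10.png')
c=snap('top','t10.png');P=cloud(c)
for n,(u,v) in dict(Bp=(369,273),B0=(398,269),Ap=(365,245),Am=(422,237)).items(): print(n,P[v-5:v+6,u-5:u+6,2].mean().round(4))
print(manip.get_obs()['joint_velocities'].round(3))
E
```

```text
clock: 8.9
position: [0.4934, 0.1593, 0.2243]
ee_rot: [0.653, 0.757, 0.001, 0.002]
ft_force: [0.1, 0.3, -0.5]
grip_width: 0.004
clock: 10.15
position: [0.3463, 0.4501, 0.2356]
ee_rot: [0.656, 0.755, 0.007, 0.004]
ft_force: [0.1, 0.2, -0.3]
grip_width: -0.003
Bp 0.1196
B0 0.0896
Ap 0.0893
Am 0.0998
[-0.005  0.001 -0.006  0.002 -0.002  0.    -0.001]
```

View pics/s10.png

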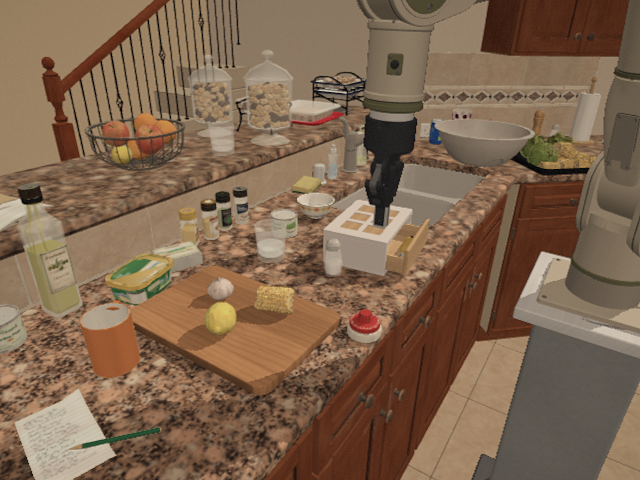

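View pics/t10.png

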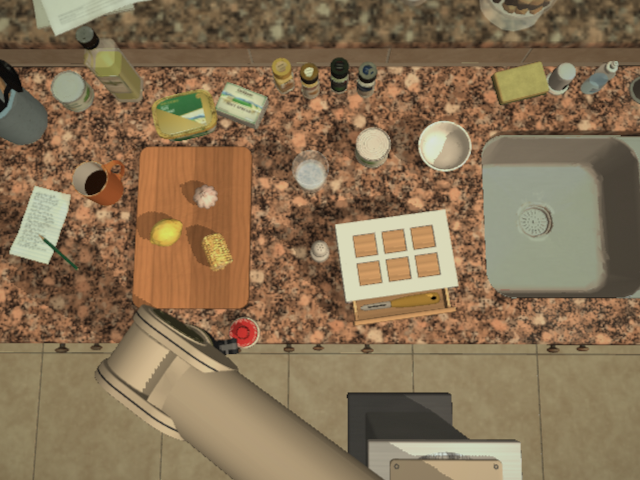

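The top view shows the drawer out, with the peeler inside at (400,302), and everything round the box in place. The scene view shows the gripper in line with the box only because of perspective. I'll check that the tile is up again and that nothing has moved.

Run:
```python
from m import *
c=snap('top','t11.png');P=cloud(c);P0=cloud(dict(np.load('/tmp/top0.png.npz')))
for n,(u,v) in dict(Bp=(369,273),B0=(398,269),Bm=(427,265),Ap=(365,245),A0=(394,241),Am=(422,237)).items(): print(n,*[np.median(Q[v-6:v+7,u-6:u+7,2]).round(4) for Q in(P0,P)])
a=cv2.imread('pics/top0.png').astype(int);b=cv2.imread('pics/t11.png').astype(int)
d=abs(a-b).max(2)
for n,(u,v,r) in dict(salt=(319,250,12),timer=(245,333,14),bowl=(444,146,28),tin=(373,146,20),tumbler=(310,170,20)).items(): print(n,np.percentile(d[v-r:v+r,u-r:u+r],[50,95,99]))
print(manip.get_obs()['ft_force'])
cv2.imwrite('pics/c11.png',cv2.resize(b[200:330,220:470].astype(np.uint8),None,fx=3,fy=3))
```

```text
Bp 0.0894 0.0896
B0 0.0896 0.0896
Bm 0.0895 0.0898
Ap 0.0896 0.0894
A0 0.0896 0.0898
Am 0.0899 0.0895
salt [ 3. 17. 23.]
timer [  1.    47.55 140.17]
bowl [1. 2. 2.]
tin [1. 2. 2.]
tumbler [1. 2. 2.]
[-0.32109723 -0.28557809 -0.92370999]
```

View pics/c11.png

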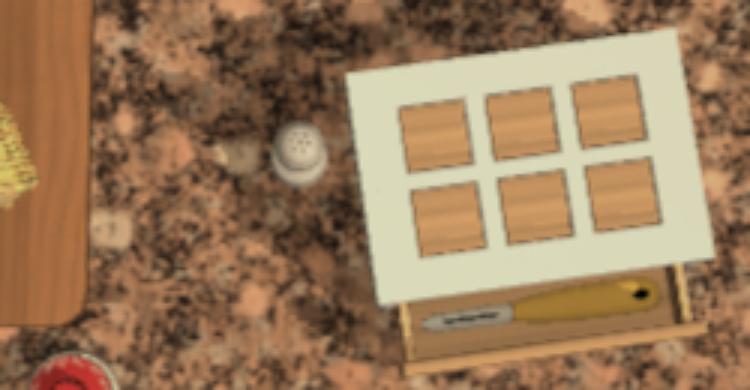

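```bash
python3 -c "
from workcell import manip
print(manip.hand_in())"
```

```text
the job is handed in; nothing more can be done
None
```

The drawer is open and its tile is back up; I handed the job in after about 10 s. The first tile I felt, in the row nearest the drawer at its +y end, was the catch. It sank about 5 mm at 4–5 N, then hit its stop, where I pressed with 13 N. I then lifted straight up and moved the arm clear.

**Last checks:**
- **Drawer:** it is out, with the peeler lying in it.
- **Tiles:** all six are back at their starting height. The camera depth is good to about 1 mm.
- **Bowl, tin and tumbler:** unchanged in the top view.
- **Salt shaker:** it is at the same spot; I put the small brightness change there down to shadow.
- **Timer:** the pixel comparison there was spoiled because the gripper partly hid it. By eye it is where it was, and nothing came near it.
- **Robot:** it is touching nothing; the wrist force reads under 1 N.

**Disagreement:** with the gripper shut, the fingertips touched the tile when the TCP was at 0.080 m, about 25 mm lower than the stated 17 mm tip offset implies. The camera depth agreed with the touch, so I relied on those two instead.

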